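# Stack the cartons and hold the sprung chest cover

## Task

Stack the two loose cartons squarely, one on the other, on the carton that stands on the chest's side ledge, and let go of the column of three. Then take the sprung cover by its front bar, raise it past its balance point without letting it fly up to its stop, and bring it back to a few degrees below that point. Finish while still holding the bar there, at rest, so that I can load the column, and leave the other things where they stand.

Things in the scene. Friction and masses are not known exactly. Their poses are not given: they have to be found in the camera images.
- chest: white steel storage chest, fixed; 200 x 200 mm, 88 mm tall without cover; origin: centre of the box's underside, x from front (bar side, near the robot) to hinge side, y to its left, z up. On its right (-y) side a flat steel ledge, 130 mm along x, reaches out to y = -278 mm; its top is 8 mm above the worktop; carton_base stands on it about 190 mm right of the origin.
- cover (a joint): angle of the sprung cover, rad: 0 closed and level, growing as the front goes up; stop at 1.4 (must not fly to it). Gravity shuts it, hinge springs open it; they balance at 0.90 rad (52 degrees from level): below, it falls shut; above, the springs carry it up. At the bar: about 2.4 N up needed at 0 rad, 0.5 N up at 0.80, 0.6 N down at 1.0; hardly any friction.
- cover_bar (a point): middle (on the axis) of the round steel bar along the cover's front: 10 mm thick, parallel to hinge and chest y, 241 mm from the hinge line, free length 110 mm between two stays, 30 mm gap to the cover's front edge. The 10 mm cover panel is centred on the plane through hinge and bar: at angle q the bar is 95 mm + 241 mm x sin(q) above the worktop (95 mm closed). Turns with the cover.
- cover_hinge (a point): middle of the hinge line, on the chest's far (+x) rim, 95 mm above the worktop, 100 mm behind the chest's origin
- carton_base: closed cardboard carton, 68 x 112 x 34 mm (x, y, z); origin at the centre of its underside, x across the 68 mm width, y along the 112 mm length, z up; 0.06 to 0.13 kg; stands loose on the chest's ledge, the foot of the column, roughly square to the chest
- carton_a: closed cardboard carton, 68 x 112 x 34 mm (x, y, z); origin at the centre of its underside, x across the 68 mm width, y along the 112 mm length, z up; 0.06 to 0.13 kg; lies loose on the worktop to the left or right in front of the chest
- carton_b: closed cardboard carton, 68 x 112 x 34 mm (x, y, z); origin at the centre of its underside, x across the 68 mm width, y along the 112 mm length, z up; 0.06 to 0.13 kg; the same as carton_a, on the other side
- bottle: small brown dropper bottle with black cap, 34 mm across, 70 mm tall, upright, bystander; origin at the centre of its underside
- beaker: clear small beaker, 46 mm across, 58 mm tall, bystander; origin at the centre of its underside
- marker: blue-capped marker pen lying flat in front of the chest, 132 mm long, 15 mm thick, bystander; origin under its middle, its length along y
- jar: clear specimen jar with white lid, 43 mm across, 48 mm tall, bystander; origin at the centre of its underside
There are look-alikes about, which are no part of the job. What is shaped like the carton_a but green or red is not meant. Leave any blue look-alike of the carton_b alone.

How it is judged:
On the way, in this order (a step that is already met when the one before it is completed fails the run):
1. the three cartons stand in a square column on the ledge, released (((z of carton_a in the frame of carton_base between 0.03 and 0.038 m and horizontal distance between each of carton_a, carton_b and carton_base below 0.012 m and angle between the x axis of each of carton_a, carton_b and the x axis of carton_base, either way round below 0.12 rad and angle between each of carton_a, carton_b's own z axis and vertical below 0.08 rad and linear speed of each of carton_a, carton_b below 0.03 m/s and contact force between the fingers and carton_a below 0.1 N and z of carton_b in the frame of carton_base between 0.063 and 0.073 m and contact force between the fingers and carton_b below 0.1 N) or (z of carton_b in the frame of carton_base between 0.03 and 0.038 m and horizontal distance between each of carton_b, carton_a and carton_base below 0.012 m and angle between the x axis of each of carton_b, carton_a and the x axis of carton_base, either way round below 0.12 rad and angle between each of carton_b, carton_a's own z axis and vertical below 0.08 rad and linear speed of each of carton_b, carton_a below 0.03 m/s and contact force between the fingers and carton_b below 0.1 N and z of carton_a in the frame of carton_base between 0.063 and 0.073 m and contact force between the fingers and carton_a below 0.1 N)) and x of carton_base in the frame of chest between -0.035 and 0.035 m and y of carton_base in the frame of chest between -0.225 and -0.155 m and z of carton_base in the frame of chest between 0.005 and 0.011 m and angle between carton_base's own z axis and vertical below 0.05 rad), for 0.2 s.
2. the cover has been raised past its balance point (0.90 rad) (value of joint cover above 0.93 rad), for 0.1 s.
At the end, for the whole second after the job is handed in: Cover at rest at 0.70 to 0.88 rad, fingers on it (over 0.2 N), grasp point within 75 mm of the bar's middle; carton_a and carton_b, in either order, flat, released and at rest on carton_base, each within 12 mm and 0.12 rad of square; carton_base flat on the ledge within 35 mm of its middle (all of step 1 and value of joint cover between 0.7 and 0.88 rad and velocity of joint cover between -0.05 and 0.05 rad/s and contact force between the fingers and cover above 0.2 N and distance between the grasp point and cover_bar below 0.075 m); the arm keeps its last pose, push and grip.
It fails at once if the cover flies up against its stop (value of joint cover above 1.3 rad).
It fails at once if the bottle, beaker, marker or jar is shoved away (over 30 mm) or knocked over (distance of any of bottle, beaker, marker, jar from where it was at the start of the episode above 0.03 m or angle between any of bottle, beaker, jar's own z axis and vertical above 0.4 rad).
It also fails if it takes over 66 s, if anything falls off the work surface, if the arm or the gripper's body presses on something with over 40 N, if the wrist force passes 120 N, or if a joint passes its speed limit or range.

## Robot

A 7-joint arm with a two-finger parallel gripper is mounted at the origin on a cart in front of the work surface, level with it; the furniture and walls round the work are solid. World frame = base frame: x ahead of the robot, y to its left, z up, the work surface at z = 0. Lengths are in m, angles in rad, forces in N, time in s.
With the tool pointing down it reaches from about 0.425 to 0.925 m from the base axis. Payload 6.8 kg.
Tool frame: the origin (TCP) lies at the very end of the fingers, on their centre line; the grasp point (between the pads) lies 19 mm behind it; z points along the fingers, x is the direction in which the jaws open and shut, and the axes are right-handed (so a half turn about z gives the same grasp; the last joint's range is limited). The gripper opens to 85 mm and grips with 20 to 120 N. Pads are 22 mm wide; open, the fingers measure 114 mm over their backs; the gripper's body (76 mm by 85 mm) begins 54 mm behind the grasp point. The pads swing forward as they close: fully open they stand 13 mm farther back than shut.
Start: joints at [1.026, 0.477, 0.022, 1.555, -0.011, 1.109, -0.083], TCP at [0.286, -0.612, 0.231] pointing down, gripper open.
Joint ranges: [-2.96, 2.96], [-0.34, 2.1], [-1.41, 1.46], [0.24, 2.44], [-1.37, 4.51], [0.17, 1.92], [-2.96, 2.96]. Speed limits (rad/s): [2.39, 2.39, 3.14, 3.14, 3.14, 3.14, 3.14].

## Interface

Orientations are given as a unit quaternion [w, x, y, z].
In Python, from station import bot gives the robot as it stands.
- The arm moves only by the shell command python3 -m creep 'ROWS' [FORCE]. ROWS is JSON, a list that holds one entry, the list of rows, each a list of 7 numbers: the shift along the tool's x, y, z in cm, then the turn, a rotation vector about the tool's x, y, z in rad, then the opening, from 0 (shut) to 1 (fully open). In form: [[[dx, dy, dz, wx, wy, wz, claw], ...]]. A call has 1 to 10 rows; each row is the pose to reach, as a shift and turn from the pose commanded when the call began, along the tool's axes at that moment; what a row does not reach only later rows make up. A row lasts 1/8 s, in which the tool goes at most 62.5 mm and 10.7 degrees, less where a joint would pass 70% of its speed; a pose out of reach is approached as far as the arm can. A call with a gripper value outside its range is refused whole. The fingers move at their own pace and stop on an object; FORCE is the grip in N (left out, the last holds). Time passes only in rows, so rows that repeat a pose let the fingers close. It gives the time, the measured TCP pose, the force and the opening at its end, in the units of the state.
- bot.get_obs(): the state, without advancing time (a new reading comes with each control period).
- bot.read_camera(name): name is "scene" or "top" or "wrist"; returns (picture, depth): 480x640x3 uint8, blue, green, red; 480x640 float32, m along the optical axis (not along the pixel's ray), 0 where there is no reading.
- bot.calibration(name): a dict with "mtx" (3x3 intrinsics, pixels), "rvec" (rotation vector, rad) and "tvec" (3), from world to camera coordinates, as OpenCV has them. Camera axes: x right, y down, z forward; pixel columns grow to the right and rows downward; lengths in m; the calibration is good to about 2 mm. The wrist camera is an equidistant fisheye: a pixel r from the principal point sees the ray r / f radians off the axis. A picture is of the moment at which its call begins: read the wrist's pose just before it. calibration takes no time and is no camera call; for the wrist camera it gives the pose at the moment of the call.
- bot.hand_in(): hands the job in, once; it reports no verdict.
Trained networks look in the newest picture that a camera, given by its name, has taken for a name from the list of things; names that differ only in an ending like _2 or _b are one class to them, and where a whole thing is asked for, a point or a joint stands for the part that bears it (a point fixed in the world has none). Each returns a list of dicts, best first, with "p" (0 to 1); they miss things now and then, are a little off and sometimes report something else, mostly with a low value. They report only what shows in the picture. A call takes as long as a camera call. They do not tell look-alikes from the thing itself.
- bot.find_in(camera, label): "xy" ([column, row] in pixels, amid what is visible of it).
- bot.silhouettes(camera, label): "mask" (480x640 bool, what is visible of it) and "xy" ([column, row] in pixels, amid what is visible of it).
The state is a dict: "t": time; "q": joint angles; "joint_vel": joint speeds; "joint_torque": joint torques, N m; "eef_pos": TCP position; "tool_rot": TCP orientation; "contact_force": force on the tool from outside, world axes, zero at the start; "torque": the same for the moment, N m; "gripper_width": opening from 0.0 (shut) to 1.0 (fully open).
Only numpy, scipy, OpenCV 4.12 (cv2) and the standard library are available. Lean on these libraries where they do the work, as an engineer would, in place of code of your own. Each camera call takes 0.05 s, during which the arm holds its last target.

## Working session

There is one attempt and no reset: what is moved stays moved. The work goes in short steps, Python scripts to look and compute and a shell command to move; the robot and the scene stay as the last step left them, time stands still between calls to the robot, and variables do not carry over. Pictures are saved under pics/ and viewed, and the job is handed in when it is done.

```bash
ls; mkdir -p pics; cat > h.py <<'E'
import numpy as np, cv2
from scipy.spatial.transform import Rotation as R
from station import bot
def deproj(cam,px,depth,cal=None):
    c=cal or bot.calibration(cam); K=np.array(c["mtx"]); Rm=cv2.Rodrigues(np.array(c["rvec"],float))[0]; t=np.array(c["tvec"],float).ravel()
    px=np.atleast_2d(px).astype(float); x=(px[:,0]-K[0,2])/K[0,0]; y=(px[:,1]-K[1,2])/K[1,1]
    P=np.stack([x,y,np.ones_like(x)],1)*np.atleast_1d(depth)[:,None]
    return (P-t)@Rm
def proj(cam,P):
    c=bot.calibration(cam); return cv2.projectPoints(np.atleast_2d(P).astype(float),np.array(c["rvec"],float),np.array(c["tvec"],float),np.array(c["mtx"],float),None)[0][:,0]
def onz(cam,px,z):
    c=bot.calibration(cam); o=deproj(cam,px,np.zeros(len(np.atleast_2d(px)))); a=deproj(cam,px,np.ones(len(np.atleast_2d(px))))
    d=a-o; s=(z-o[:,2])/d[:,2]; return o+d*s[:,None]
E
python3 - <<'E'
from h import *
for n in ["scene","top","wrist"]:
    im,d=bot.read_camera(n); cv2.imwrite(f"pics/{n}0.png",im); np.save(f"d_{n}.npy",d)
    print(n,bot.calibration(n))
print(bot.get_obs())
E
```

```text
pics
scene {'mtx': array([[523.47883991,   0.        , 324.15140648],
       [  0.        , 523.47883991, 237.45770385],
       [  0.        ,   0.        ,   1.        ]]), 'rvec': array([ 2.22811221, -0.60560227,  0.26204983]), 'tvec': array([-0.4742873 ,  0.28028573,  1.74687324])}
top {'mtx': array([[567.62371707,   0.        , 313.94498158],
       [  0.        , 567.62371707, 231.78809261],
       [  0.        ,   0.        ,   1.        ]]), 'rvec': array([ 2.18425595, -2.17196862,  0.13523718]), 'tvec': array([0.03107077, 0.56391932, 1.73691471])}
wrist {'mtx': array([[371.64829954,   0.        , 314.88947742],
       [  0.        , 371.64829954, 237.76867284],
       [  0.        ,   0.        ,   1.        ]]), 'rvec': array([-2.4584633 ,  1.56516898,  0.20819405]), 'tvec': array([-0.67507227, -0.03274591,  0.3787251 ])}
{'t': 0.15, 'q': array([ 1.02592203,  0.4776141 ,  0.02234309,  1.55615472, -0.01147452,
        1.10929942, -0.08313173]), 'joint_vel': array([-6.56728899e-05, -2.61568475e-03, -8.40977549e-04, -3.03804726e-03,
       -2.21870194e-04,  7.02605265e-04, -1.15251978e-03]), 'joint_torque': array([ 2.81061868e-03, -5.96923614e+01,  1.61016125e+00, -2.81491327e+01,
        1.26658712e-02,  6.49430294e-03,  1.26930850e-06]), 'eef_pos': array([ 0.28535163, -0.61125206,  0.2305758 ]), 'tool_rot': array([-3.12354972e-04,  8.43510323e-01, -5.37112541e-01, -5.96902848e-04]), 'contact_force': array([-0.24081964,  0.30898236, -0.08146937]), 'torque': array([0.03151203, 0.0342068 , 0.00450629]), 'gripper_width': 1.001444614897464}
```

View pics/scene0.png

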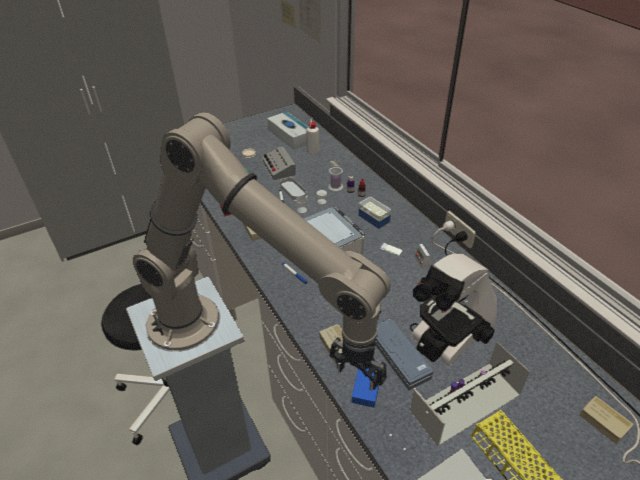

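View pics/top0.png

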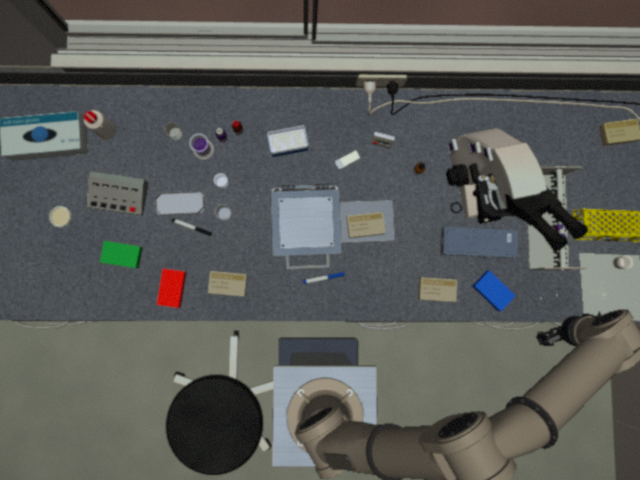

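View pics/wrist0.png

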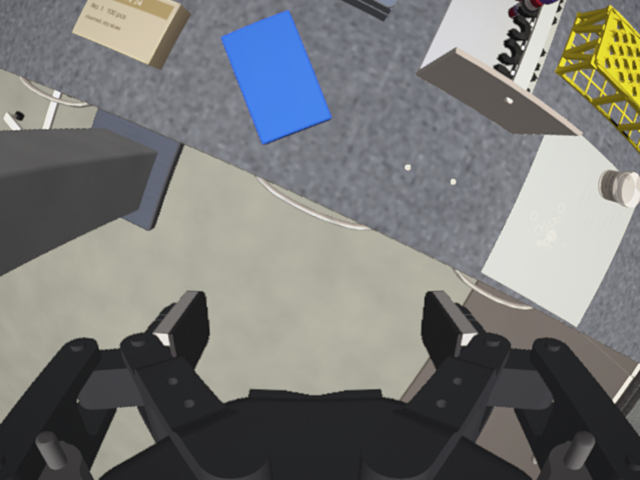

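The top view shows the chest at (306,220), the base carton at (366,224) on the ledge, and the loose cartons at (227,284) and (438,290). The marker is at (323,278). The green, red and blue look-alikes are at the sides.

```bash
cat > m.py <<'E'
from h import *
def rects(cam,label,ztop):
    out=[]
    d=DEP[cam]
    for o in bot.silhouettes(cam,label):
        m=o["mask"]; ys,xs=np.nonzero(m)
        if len(xs)<30: continue
        dd=d[ys,xs]; ok=dd>0
        P=deproj(cam,np.stack([xs,ys],1)[ok],dd[ok])
        t=P[:,2]>ztop-0.008; Q=P[t] if t.sum()>20 else P
        r=cv2.minAreaRect((Q[:,:2]*1000).astype(np.float32))
        out.append((round(o["p"],2),np.round(o["xy"]),np.round(np.median(Q,0),4),np.round(r[0],1),np.round(r[1],1),round(r[2],1)))
    return out
DEP={}
E
python3 - <<'E'
from m import *
im,d=bot.read_camera("top"); DEP["top"]=d
for l,z in [("carton_a",.034),("chest",.09),("cover",.1),("cover_bar",.095),("marker",.015),("bottle",.07),("beaker",.058),("jar",.048)]:
    print(l)
    for r in rects("top",l,z): print("  ",*r)
print(proj("top",[0.5,0,0]))
cv2.imwrite("pics/crop.png",cv2.resize(im[170:320,190:480],None,fx=2.7,fy=2.7,interpolation=cv2.INTER_CUBIC))
E
```

```text
carton_a
   0.93 [170. 291.] [0.3878 0.473  0.0329] [389.5 472.8] [ 71.  111.9] 81.3
   0.77 [438. 288.] [ 0.3885 -0.3479  0.034 ] [ 388.9 -348.2] [113.4  67.7] 86.6
   0.74 [497. 293.] [ 0.3862 -0.5213  0.0339] [ 386.  -522.1] [111.7  69.1] 46.5
   0.68 [122. 255.] [0.491 0.632 0.033] [491.7 632. ] [114.8  67.8] 81.2
   0.6 [229. 282.] [0.4039 0.3007 0.0336] [404.1 301.9] [111.5  66.5] 85.3
chest
   0.66 [312. 219.] [0.5876 0.0625 0.1001] [575.2  60.8] [253.5 206. ] 2.7
cover
   0.88 [305. 226.] [0.5823 0.0623 0.1003] [573.8  60.8] [250.  205.5] 2.3
cover_bar
   0.57 [305. 222.] [0.5825 0.0625 0.1002] [573.6  61.3] [250.3 205.3] 1.7
   0.51 [419. 169.] [ 0.7647 -0.2906  0.0436] [ 766.4 -291.4] [27.  23.1] 45.2
marker
   0.56 [323. 277.] [0.424  0.0052 0.013 ] [422.8   5.2] [ 13.3 128.8] 12.3
bottle
   0.69 [420. 168.] [ 0.7663 -0.2906  0.0458] [ 768.3 -291.5] [30.8 23.2] 25.7
   0.52 [227. 283.] [0.4037 0.3003 0.033 ] [405.  305.2] [121.8  72.2] 85.9
beaker
   0.62 [220. 210.] [0.6303 0.3216 0.0553] [623.1 318.6] [41.  43.6] 88.1
jar
   0.74 [220. 180.] [0.7232 0.3264 0.0474] [723.9 326.2] [41.5 39.7] 44.7
[[324.52862123 252.92251088]]
```

View pics/crop.png

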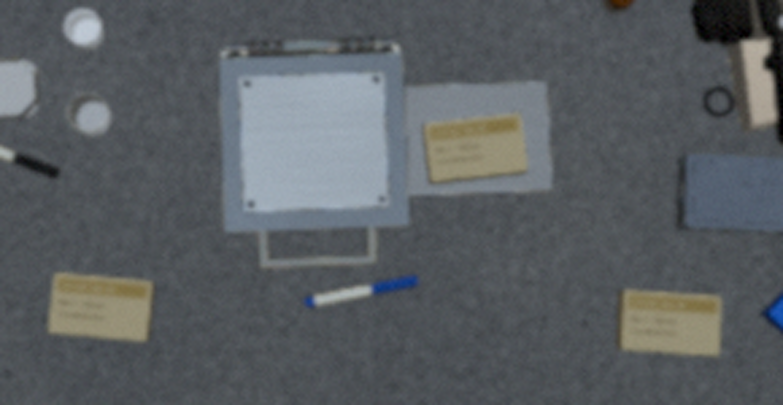

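The crop shows the three tan cartons clearly, with the marker just in front of the bar. Next I measure the cartons by colour.

```bash
cat > c.py <<'E'
from h import *
def tan_rects(cam,ctrs,ztops,vis=None):
    im,d=bot.read_camera(cam)
    s=4; big=cv2.resize(im,None,fx=s,fy=s,interpolation=cv2.INTER_CUBIC)
    lab=cv2.cvtColor(big,cv2.COLOR_BGR2LAB).astype(int)
    m=((lab[...,2]>138)&(lab[...,0]>90)).astype(np.uint8)
    n,L,st,ct=cv2.connectedComponentsWithStats(m)
    res=[]
    for c,z in zip(ctrs,ztops):
        px=proj(cam,[*c,z])[0]; k=L[int((px[1]+.5)*s),int((px[0]+.5)*s)]
        if k==0: res.append(None); print("none at",px); continue
        ys,xs=np.nonzero(L==k)
        uv=np.stack([(xs+.5)/s-.5,(ys+.5)/s-.5],1); P=onz(cam,uv,z)
        r=cv2.minAreaRect((P[:,:2]*1000).astype(np.float32))
        (w,h),a=r[1],r[2]
        yawx=a if w<h else a-90   # direction of short axis vs world x
        dz=d[(L[::s,::s]==k)]; 
        print(np.round(r[0],1),np.round([w,h],1),"short-axis yaw deg",round(yawx,1),"mean",np.round(P[:,:2].mean(0)*1000,1))
        zz=deproj(cam,uv[::20],d[np.clip(np.round(uv[::20,1]).astype(int),0,479),np.clip(np.round(uv[::20,0]).astype(int),0,639)])[:,2]; print("   z med",round(float(np.median(zz)),4))
E
python3 - <<'E'
from c import *
tan_rects("top",[(.389,-.348),(.404,.302),(.575,-.125)],[.034,.034,.042])
print(onz("top",[[290,266],[327,265],[273,254],[340,254]],.095))
E
```

```text
[ 388.5 -348. ] [114.5  67.4] short-axis yaw deg -3.7 mean [ 388.2 -348.1]
   z med 0.0334
[403.1 300.1] [112.9  67.2] short-axis yaw deg -4.5 mean [403. 300.]
   z med 0.033
[ 586.7 -125.5] [ 67.2 111.1] short-axis yaw deg 7.1 mean [ 586.5 -125.3]
   z med 0.0413
[[ 0.45416156  0.10633256  0.095     ]
 [ 0.45773664 -0.00370924  0.095     ]
 [ 0.48957442  0.15722171  0.095     ]
 [ 0.49075358 -0.04245955  0.095     ]]
```

```bash
cat > g.py <<'E'
from h import *
def Rtool(yaw,tilt=0.):
    # tool z down, tool x at yaw(deg); tilt(deg): pitches the pointing dir forward (about world y of tool frame)
    x=np.array([np.cos(np.radians(yaw)),np.sin(np.radians(yaw)),0]); z=np.array([0,0,-1.]); y=np.cross(z,x)
    M=np.stack([x,y,z],1)
    a=np.array([-np.sin(np.radians(yaw)),np.cos(np.radians(yaw)),0])
    return R.from_rotvec(-a*np.radians(tilt)).as_matrix()@M
def cur():
    o=bot.get_obs(); q=o["tool_rot"]; return o,np.array(o["eef_pos"]),R.from_quat([q[1],q[2],q[3],q[0]]).as_matrix()
def go(p,yaw,tilt=0.):
    o,p0,R0=cur(); d=R0.T@(np.array(p)-p0)*100; w=R.from_matrix(R0.T@Rtool(yaw,tilt)).as_rotvec()
    print("delta cm",np.round(d,2),"rv",np.round(w,3),"rows>=",np.linalg.norm(d)/6.25,np.degrees(np.linalg.norm(w))/10.7)
def show():
    o,p,R0=cur(); print("t",round(o["t"],2),"p",np.round(p,4),"x",np.round(R0[:,0],3),"z",np.round(R0[:,2],3),"F",np.round(o["contact_force"],1),"w",round(o["gripper_width"],3))
E
python3 -c "
from g import *
show(); go([.3885,-.348,.10],-3.7); go([.3885,-.348,.20],-3.7)"
```

```text
t 0.65 p [ 0.2856 -0.6116  0.2313] x [ 0.423 -0.906  0.   ] z [ 0. -0. -1.] F [0.6 1.1 0.9] w 0.997
delta cm [-19.54 -20.48  13.13] rv [ 0.    -0.    -1.069] rows>= 4.991959266256543 5.726604107006354
delta cm [-19.53 -20.48   3.13] rv [ 0.    -0.    -1.069] rows>= 4.555946535240503 5.726604107006354
```

```bash
python3 -m creep '[[[-6,-6,1,0,0,-0.18,1],[-12,-12,4,0,0,-0.36,1],[-18,-18,8,0,0,-0.54,1],[-19.5,-20.5,11,0,0,-0.72,1],[-19.5,-20.5,13,0,0,-0.9,1],[-19.5,-20.5,13,0,0,-1.07,1],[-19.5,-20.5,13,0,0,-1.07,1],[-19.5,-20.5,13,0,0,-1.07,1]]]' 25
python3 -c "
from g import *
show(); 
im,d=bot.read_camera('wrist'); cv2.imwrite('pics/w1.png',im); go([.3885,-.348,.006],-3.7)"
```

```text
t: 1.65
eef_pos: [0.3889, -0.3495, 0.102]
tool_rot: [0.001, 0.999, -0.034, 0.0]
contact_force: [-0.0, -1.6, -0.0]
gripper_width: 0.999
t 1.65 p [ 0.3889 -0.3495  0.102 ] x [ 0.998 -0.069  0.001] z [ 0.001 -0.001 -1.   ] F [-0.  -1.6 -0. ] w 0.999
delta cm [-0.05 -0.17  9.6 ] rv [ 0.001 -0.001 -0.004] rows>= 1.5369051596020287 0.022574261076986415
```

View pics/w1.png

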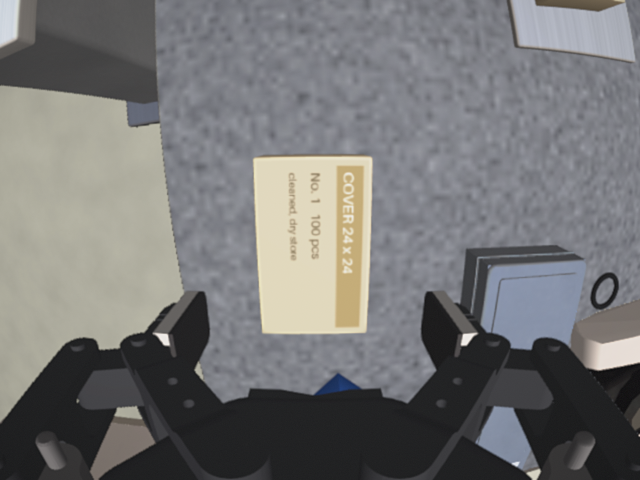

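The wrist view shows the carton centred between the fingers (column about 313), with the blue box and the grey case clear of them. Descending.

```bash
python3 -m creep '[[[0,-0.1,4,0,0,0,1],[0,-0.15,7,0,0,0,1],[0,-0.15,9.4,0,0,0,1],[0,-0.15,9.6,0,0,0,1],[0,-0.15,9.6,0,0,0,0.3],[0,-0.15,9.6,0,0,0,0.3],[0,-0.15,9.6,0,0,0,0.3],[0,-0.15,9.6,0,0,0,0.3]]]' 30
```

```text
t: 2.7
eef_pos: [0.3896, -0.3475, 0.0064]
tool_rot: [0.001, 0.999, -0.032, 0.001]
contact_force: [-1.3, -0.3, 6.9]
gripper_width: 0.79
```

```bash
python3 -m creep '[[[0,0,-3,0,0,0,0.3],[0,0,-8,0,0,0,0.3],[0,0,-13,0,0,0,0.3],[0,0,-15,0,0,0,0.3],[0,0,-15,0,0,0,0.3]]]'
python3 -c "
from g import *
show(); 
im,d=bot.read_camera('wrist'); cv2.imwrite('pics/w2.png',im); go([.5867,-.1255,.12],7)"
```

```text
t: 3.32
eef_pos: [0.3897, -0.3475, 0.157]
tool_rot: [0.001, 0.999, -0.032, 0.002]
contact_force: [0.1, -0.6, -1.8]
gripper_width: 0.789
t 3.33 p [ 0.3897 -0.3475  0.157 ] x [ 0.998 -0.064  0.003] z [ 0.003 -0.003 -1.   ] F [ 0.1 -0.6 -1.8] w 0.789
delta cm [ 18.32 -23.36   3.55] rv [ 0.001 -0.001 -0.186] rows>= 4.7833624390544065 0.9980266624381989
```

View pics/w2.png

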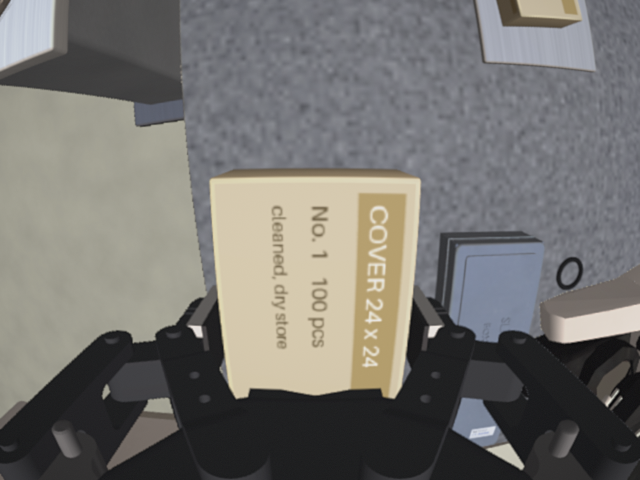

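The carton is held level and square between the pads. Moving over the base carton.

```bash
python3 -m creep '[[[3.5,-4.5,0,0,0,-0.05,0.3],[7.5,-9.5,0,0,0,-0.1,0.3],[11.5,-14.5,0,0,0,-0.15,0.3],[15,-19,1,0,0,-0.186,0.3],[17.5,-22.5,2,0,0,-0.186,0.3],[18.3,-23.3,3,0,0,-0.186,0.3],[18.3,-23.4,3.5,0,0,-0.186,0.3],[18.3,-23.4,3.5,0,0,-0.186,0.3]]]'
python3 -c "
from g import *
show(); 
im,d=bot.read_camera('wrist'); cv2.imwrite('pics/w3.png',im);np.save('d_w3.npy',d); im,d=bot.read_camera('top'); cv2.imwrite('pics/t3.png',cv2.resize(im[150:330,200:470],None,fx=2.8,fy=2.8));go([.5867,-.1255,.049],7)"
```

```text
t: 4.38
eef_pos: [0.5848, -0.1267, 0.1191]
tool_rot: [0.0, 0.998, 0.06, -0.001]
contact_force: [0.0, -0.5, -0.6]
gripper_width: 0.791
t 4.38 p [ 0.5848 -0.1267  0.1191] x [ 0.993  0.12  -0.003] z [-0.003 -0.001 -1.   ] F [ 0.  -0.5 -0.6] w 0.791
delta cm [ 0.12 -0.12  7.13] rv [ 0.001  0.001 -0.003] rows>= 1.140555961047294 0.01515441087034654
```

View pics/w3.png

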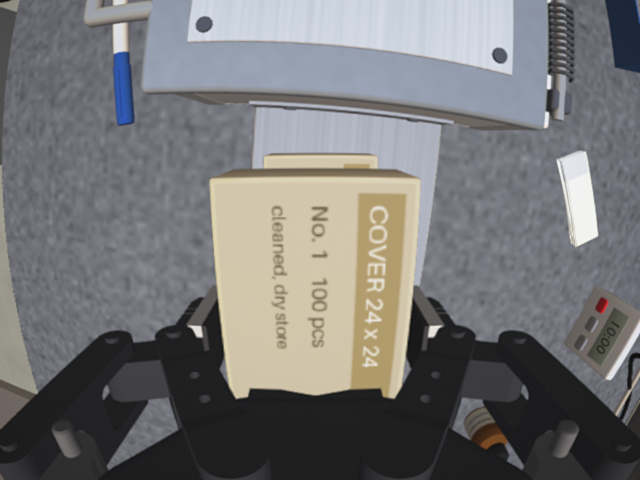

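View pics/t3.png

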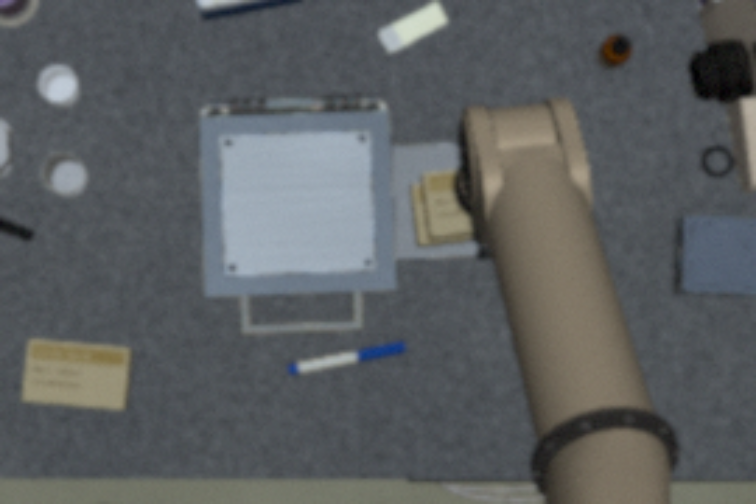

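The wrist view shows the base carton's far edge at columns 265 to 377, row 154, parallel to the held carton. I check the offset from those pixels.

```bash
cat > f.py <<'E'
from g import *
def wonz(px,z):
    c=bot.calibration("wrist"); K=np.array(c["mtx"]); Rm=cv2.Rodrigues(np.array(c["rvec"],float))[0]; t=np.array(c["tvec"],float).ravel()
    px=np.atleast_2d(px).astype(float)
    u=cv2.fisheye.undistortPoints(px[:,None],K,np.zeros(4))[:,0]
    d=np.c_[u,np.ones(len(u))]@Rm; o=-t@Rm
    s=(np.atleast_1d(z)-o[2])/d[:,2]; return o+d*s[:,None]
E
python3 -c "
from f import *
P=wonz([[265.5,155],[377,155],[211,180],[419,178]],[.042,.042,.147,.147]);print(np.round(P,4)); print(np.linalg.norm(P[0]-P[1]),np.linalg.norm(P[2]-P[3]))
for i in (0,2):
  x=(P[i+1]-P[i])[:2];x/=np.linalg.norm(x); y=np.array([-x[1],x[0]]); print('ctr',(P[i]+P[i+1])[:2]/2-y*.056, np.degrees(np.arctan2(x[1],x[0])))
"
```

```text
[[ 0.551  -0.0741  0.042 ]
 [ 0.6168 -0.066   0.042 ]
 [ 0.5475 -0.078   0.147 ]
 [ 0.6136 -0.0694  0.147 ]]
0.0662494928373694 0.06659571711995735
ctr [ 0.59068899 -0.12565189] 6.988962581065347
ctr [ 0.58774576 -0.12925537] 7.401815763779711
```

```bash
python3 -m creep '[[[0.28,-0.28,2.5,0,0,0,0.3],[0.28,-0.28,5,0,0,0,0.3],[0.28,-0.28,6.5,0,0,0,0.3],[0.28,-0.28,7.0,0,0,0,0.3],[0.28,-0.28,7.1,0,0,0,0.3],[0.28,-0.28,7.1,0,0,0,0.3]]]'
```

```text
t: 5.22
eef_pos: [0.5895, -0.1219, 0.0501]
tool_rot: [0.0, 0.998, 0.061, 0.001]
contact_force: [0.4, 0.6, -0.5]
gripper_width: 0.789
```

```bash
python3 -m creep '[[[-0.1,0,0.15,0,0,0,0.3],[-0.1,0,0.3,0,0,0,0.3],[-0.1,0,0.3,0,0,0,0.3]]]'
```

```text
t: 5.6
eef_pos: [0.5886, -0.122, 0.0485]
tool_rot: [0.001, 0.998, 0.061, 0.001]
contact_force: [-4.6, 0.9, 14.7]
gripper_width: 0.789
```

Touchdown, with 15 N upward. I release, then rise.

```bash
python3 -m creep '[[[0,0,-0.15,0,0,0,0.3],[0,0,-0.15,0,0,0,1],[0,0,-0.15,0,0,0,1],[0,0,-0.15,0,0,0,1],[0,0,-3,0,0,0,1],[0,0,-8,0,0,0,1],[0,0,-12,0,0,0,1],[0,0,-14,0,0,0,1],[0,0,-14,0,0,0,1]]]'
python3 -c "
from f import *
show(); im,d=bot.read_camera('wrist'); cv2.imwrite('pics/w4.png',im); go([.403,.300,.20],-4.5); go([.403,.300,.12],-4.5)"
```

```text
t: 6.72
eef_pos: [0.589, -0.122, 0.1879]
tool_rot: [0.0, 0.998, 0.061, 0.002]
contact_force: [-0.1, -1.0, -0.1]
gripper_width: 1.002
t 6.72 p [ 0.589  -0.122   0.1879] x [0.993 0.122 0.003] z [ 0.003 -0.001 -1.   ] F [-0.1 -1.  -0.1] w 1.002
delta cm [-13.23 -44.14  -1.39] rv [ 0.    -0.001  0.2  ] rows>= 7.375795867002779 1.0730659042979882
delta cm [-13.24 -44.14   6.61] rv [ 0.    -0.001  0.2  ] rows>= 7.448464613708439 1.0730659042979882
```

View pics/w4.png

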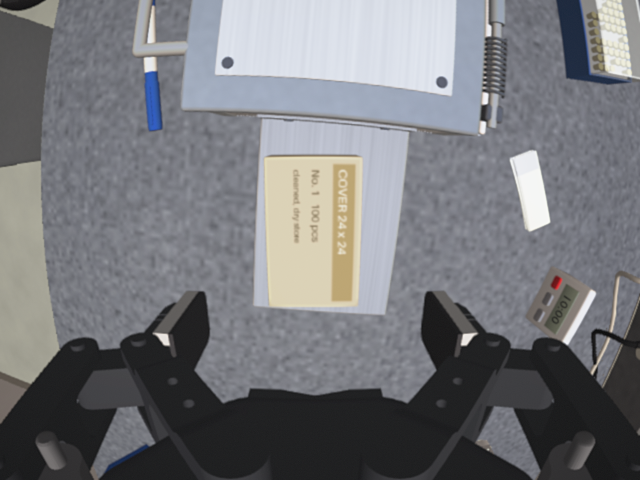

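Carton 1 sits squarely on the base. Next is the left carton.

```bash
python3 -m creep '[[[-1.5,-5,-1,0,0,0.03,1],[-3.3,-11,-1,0,0,0.06,1],[-5,-17,-1,0,0,0.09,1],[-7,-23,-1,0,0,0.12,1],[-9,-29,-1,0,0,0.15,1],[-10.7,-35,0,0,0,0.18,1],[-12.3,-41,3,0,0,0.2,1],[-13.2,-44.1,6,0,0,0.2,1],[-13.2,-44.1,7,0,0,0.2,1],[-13.2,-44.1,7,0,0,0.2,1]]]'
python3 -c "
from f import *
show(); im,d=bot.read_camera('wrist'); cv2.imwrite('pics/w5.png',im); go([.403,.300,.005],-4.5)"
```

```text
t: 8.02
eef_pos: [0.4024, 0.2983, 0.1146]
tool_rot: [0.001, 0.999, -0.039, -0.002]
contact_force: [-0.4, -0.0, 0.3]
gripper_width: 1.001
t 8.03 p [0.4024 0.2983 0.1146] x [ 0.997 -0.078 -0.003] z [-0.003 -0.003 -1.   ] F [-0.4 -0.   0.3] w 1.001
delta cm [-0.04 -0.19 11.05] rv [ 0.002  0.001 -0.001] rows>= 1.7685315320759298 0.01242982229776135
```

View pics/w5.png

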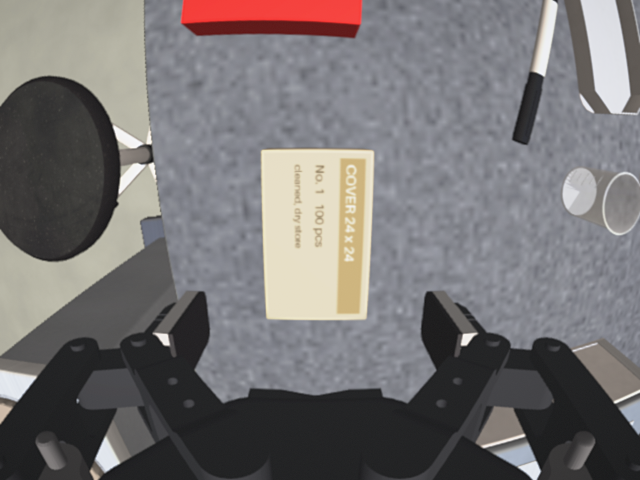

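The carton is centred at about column 318. Descending and gripping.

```bash
python3 -m creep '[[[0,0,4,0,0,0,1],[0,0,8,0,0,0,1],[0,0,10.5,0,0,0,1],[0,0,10.8,0,0,0,1],[0,0,10.8,0,0,0,0.3],[0,0,10.8,0,0,0,0.3],[0,0,10.8,0,0,0,0.3],[0,0,10.8,0,0,0,0.3]]]' 30
python3 -c "
from f import *
show(); go([.5895,-.1225,.22],7)"
```

```text
t: 9.07
eef_pos: [0.4043, 0.3, 0.0096]
tool_rot: [-0.0, 0.999, -0.039, 0.001]
contact_force: [0.2, -1.7, 7.5]
gripper_width: 0.788
t 9.07 p [0.4043 0.3    0.0096] x [ 0.997 -0.079  0.002] z [ 0.002  0.001 -1.   ] F [ 0.2 -1.7  7.5] w 0.788
delta cm [ 21.83  40.65 -21.04] rv [-0.001 -0.002 -0.201] rows>= 8.113055241375429 1.0757780537049082
```

```bash
python3 -m creep '[[[0,0,-4,0,0,0,0.3],[0,0,-10,0,0,0,0.3],[1,1,-16,0,0,0,0.3],[3.5,5,-20,0,0,-0.03,0.3],[6,10,-21,0,0,-0.06,0.3],[9,15.5,-21,0,0,-0.1,0.3],[12,21,-21,0,0,-0.13,0.3],[15,26.5,-21,0,0,-0.16,0.3],[18,32,-21,0,0,-0.19,0.3],[20,36,-21,0,0,-0.2,0.3]]]'
python3 -c "
from f import *
show(); go([.5895,-.1225,.17],7)"
```

```text
t: 10.32
eef_pos: [0.5751, -0.078, 0.2186]
tool_rot: [0.0, 0.998, 0.06, 0.0]
contact_force: [0.5, 0.8, -1.4]
gripper_width: 0.79
t 10.32 p [ 0.5751 -0.078   0.2186] x [0.993 0.12  0.001] z [ 0.001 -0.001 -1.   ] F [ 0.5  0.8 -1.4] w 0.79
delta cm [0.89 4.58 4.86] rv [ 0.001 -0.001 -0.002] rows>= 1.0783725216949422 0.01231069331171352
```

```bash
python3 -m creep '[[[0.7,3.5,1,0,0,0,0.3],[0.8,4.2,3,0,0,0,0.3],[0.8,4.2,4.8,0,0,0,0.3],[0.8,4.2,4.8,0,0,0,0.3],[0.8,4.2,4.8,0,0,0,0.3]]]'
python3 -c "
from f import *
show(); im,d=bot.read_camera('wrist'); cv2.imwrite('pics/w6.png',im)"
```

```text
t: 10.95
eef_pos: [0.5878, -0.1138, 0.1707]
tool_rot: [-0.0, 0.998, 0.062, 0.0]
contact_force: [-0.6, -0.2, -1.2]
gripper_width: 0.785
t 10.95 p [ 0.5878 -0.1138  0.1707] x [0.992 0.124 0.   ] z [ 0.  0. -1.] F [-0.6 -0.2 -1.2] w 0.785
```

View pics/w6.png

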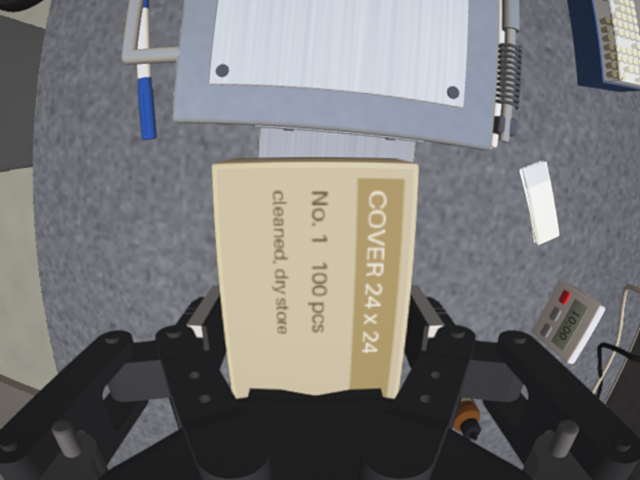

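```bash
python3 -c "
from f import *
o,p,R0=cur()
def rep(P):
  x=(P[1]-P[0])[:2];L=np.linalg.norm(x);x/=L; y=np.array([-x[1],x[0]]); print('len',L,'ctr',(P[0]+P[1])[:2]/2-y*.056, np.degrees(np.arctan2(x[1],x[0])))
rep(wonz([[214,164.5],[418,163]],p[2]-.0096+.034))
# w4: shift camera by pose difference
p4=np.array([.589,-.122,.1879]); dz=p4[2]-p[2]
P=wonz([[265,156],[361.5,156]],.076-dz); rep(P+(p4-p))
"
```

```text
len 0.06621434135341255 ctr [ 0.58981096 -0.11194815] 7.534123620604689
len 0.0659739704587063 ctr [ 0.58937286 -0.12347077] 7.049787258830088
```

```bash
python3 -m creep '[[[-0.15,0.8,3,0,0,-0.0,0.3],[-0.15,0.8,6,0,0,0,0.3],[-0.15,0.8,7.5,0,0,0,0.3],[-0.15,0.8,7.5,0,0,0,0.3],[-0.15,0.8,7.5,0,0,0,0.3]]]'
python3 -c "
from f import *
show();go([.5874,-.1254,.0865],7) "
```

```text
t: 11.62
eef_pos: [0.5882, -0.1233, 0.0966]
tool_rot: [0.0, 0.998, 0.061, 0.001]
contact_force: [-0.5, 0.7, 0.1]
gripper_width: 0.788
t 11.62 p [ 0.5882 -0.1233  0.0966] x [0.993 0.122 0.002] z [ 0.002 -0.    -1.   ] F [-0.5  0.7  0.1] w 0.788
delta cm [-0.11  0.19  1.01] rv [ 0.    -0.002  0.   ] rows>= 0.16528963242323186 0.011254079450693991
```

```bash
python3 -m creep '[[[-0.1,0.15,0.5,0,0,0,0.3],[-0.1,0.15,0.9,0,0,0,0.3],[-0.1,0.15,1.0,0,0,0,0.3],[-0.1,0.15,1.05,0,0,0,0.3],[-0.1,0.15,1.05,0,0,0,0.3]]]'
```

```text
t: 12.25
eef_pos: [0.5863, -0.1255, 0.0857]
tool_rot: [0.0, 0.998, 0.061, -0.0]
contact_force: [-3.1, -0.6, 5.5]
gripper_width: 0.791
```

Contact at 5.5 N. Releasing and rising.

```bash
python3 -m creep '[[[0,0,0,0,0,0,1],[0,0,0,0,0,0,1],[0,0,0,0,0,0,1],[0,0,-3,0,0,0,1],[0,0,-7,0,0,0,1],[0,0,-10,0,0,0,1],[0,0,-12,0,0,0,1],[0,0,-12,0,0,0,1]]]'
python3 -c "
from f import *
show(); im,d=bot.read_camera('wrist'); cv2.imwrite('pics/w7.png',im)
im,d=bot.read_camera('scene'); cv2.imwrite('pics/s7.png',cv2.resize(im[160:330,230:440],None,fx=3.5,fy=3.5,interpolation=cv2.INTER_CUBIC))
"
```

```text
t: 13.25
eef_pos: [0.5874, -0.1252, 0.2063]
tool_rot: [0.0, 0.998, 0.061, 0.002]
contact_force: [1.1, -0.2, -0.9]
gripper_width: 0.997
t 13.25 p [ 0.5874 -0.1252  0.2063] x [0.993 0.122 0.003] z [ 0.003 -0.001 -1.   ] F [ 1.1 -0.2 -0.9] w 0.997
```

View pics/w7.png

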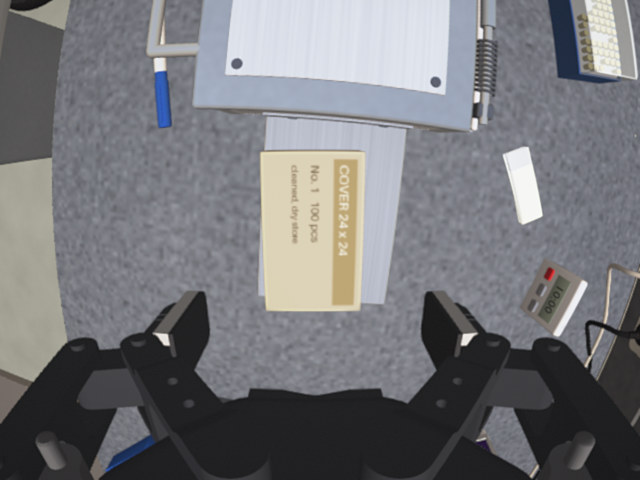

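View pics/s7.png

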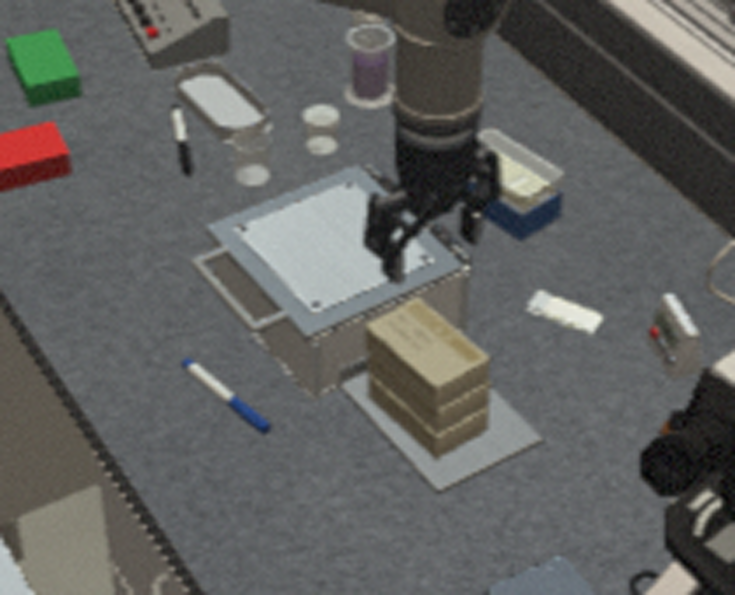

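The column of three stands square in both pictures: the top edge is at columns 261 to 364 in the wrist view, and the scene view shows flush sides. Next I measure the column and the bar.

```bash
python3 -c "
from f import *
P=wonz([[261,152],[364,152]],.110); x=(P[1]-P[0])[:2];L=np.linalg.norm(x);x/=L; y=np.array([-x[1],x[0]]); print('len',L,'ctr',(P[0]+P[1])[:2]/2-y*.056, np.degrees(np.arctan2(x[1],x[0])))
go([.44,.051,.24],2)
"
```

```text
len 0.06543000838892402 ctr [ 0.58521589 -0.12343511] 6.927076302970766
delta cm [-12.34 -19.27  -3.59] rv [-0.     0.001  0.087] rows>= 3.705573539279503 0.4662048416279291
```

```bash
python3 -m creep '[[[-2,-3,-3.5,0,0,0.03,1],[-5,-8,-3.5,0,0,0.06,1],[-8.5,-13,-3.5,0,0,0.087,1],[-11,-17,-3.5,0,0,0.087,1],[-12.3,-19.2,-3.5,0,0,0.087,1],[-12.3,-19.2,-3.5,0,0,0.087,1],[-12.3,-19.2,-3.5,0,0,0.087,1]]]'
python3 -c "
from c import *
from g import *
show(); tan_rects('top',[(.589,-.124)],[.110])
im,d=bot.read_camera('wrist'); cv2.imwrite('pics/w8.png',im)
"
```

```text
t: 14.22
eef_pos: [0.4411, 0.0495, 0.2392]
tool_rot: [0.0, 1.0, 0.017, -0.0]
contact_force: [-0.1, -0.0, -0.0]
gripper_width: 1.001
t 14.22 p [0.4411 0.0495 0.2392] x [ 0.999  0.034 -0.001] z [-0.001 -0.    -1.   ] F [-0.1 -0.  -0. ] w 1.001
[ 583.2 -121.9] [ 70.1 113.3] short-axis yaw deg 7.0 mean [ 583.3 -121.9]
   z med 0.1093
```

View pics/w8.png

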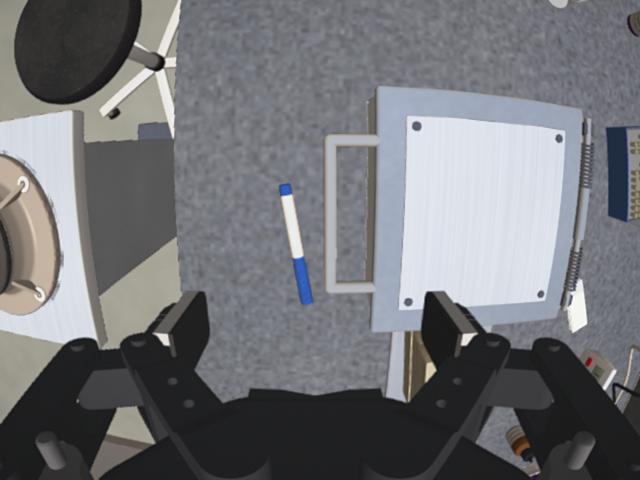

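The bar runs down column 331, rows 140 to 288, with the cover's front edge at about column 376 and the marker left of it at columns 280 to 310. I work out the bar's pose.

```bash
python3 -c "
from f import *
P=wonz([[331,140],[331.5,214],[330,288],[376,135],[371.5,325],[582,107],[562,318]],[.095,.095,.095,.1,.1,.1,.1]);print(np.round(P,4))
v=P[0]-P[2];print('bar yaw',np.degrees(np.arctan2(-v[0],v[1])), 'mid',(P[0]+P[2])/2,np.linalg.norm(v))
from m import DEP
im,d=bot.read_camera('top')
print(onz('top',[[279,190],[334,190]],.095))
M=wonz([[286,186],[307,302]],.012);print(M)
"
```

```text
[[ 0.4527  0.1152  0.095 ]
 [ 0.4553  0.0573  0.095 ]
 [ 0.457  -0.0055  0.095 ]
 [ 0.4864  0.1207  0.1   ]
 [ 0.4942 -0.0373  0.1   ]
 [ 0.6794  0.1688  0.1   ]
 [ 0.6962 -0.037   0.1   ]]
bar yaw 2.0424979097990645 mid [0.45480916 0.05484188 0.095     ] 0.12070802340383889
[[ 0.6827187   0.14148264  0.095     ]
 [ 0.68409729 -0.02436111  0.095     ]]
[[ 0.41291387  0.06809629  0.012     ]
 [ 0.43740448 -0.05747173  0.012     ]]
```

```bash
python3 -c "
from f import *
go([.455,.054,.135],2.1);go([.455,.054,.079],2.1)"
python3 -m creep '[[[0.5,-0.2,3,0,0,0,0.35],[1.0,-0.4,7,0,0,0,0.35],[1.4,-0.5,10,0,0,0,0.35],[1.4,-0.5,10.4,0,0,0,0.35],[1.4,-0.5,10.4,0,0,0,0.35]]]'
python3 -c "
from f import *
show(); im,d=bot.read_camera('wrist'); cv2.imwrite('pics/w9.png',im);go([.455,.054,.079],2.1)"
```

```text
delta cm [ 1.39 -0.4  10.44] rv [-0.     0.001 -0.003] rows>= 1.6864107262763988 0.01873223566743124
delta cm [ 1.39 -0.4  16.04] rv [-0.     0.001 -0.003] rows>= 2.576931889479491 0.01873223566743124
t: 15.0
eef_pos: [0.4551, 0.0557, 0.1362]
tool_rot: [-0.0, 1.0, 0.017, 0.0]
contact_force: [0.8, 0.3, 0.4]
gripper_width: 0.348
t 15.0 p [0.4551 0.0557 0.1362] x [0.999 0.034 0.   ] z [ 0.  0. -1.] F [0.8 0.3 0.4] w 0.348
delta cm [-0.06  0.18  5.77] rv [-0.    -0.001 -0.002] rows>= 0.9239786297872642 0.013655046625324005
```

View pics/w9.png

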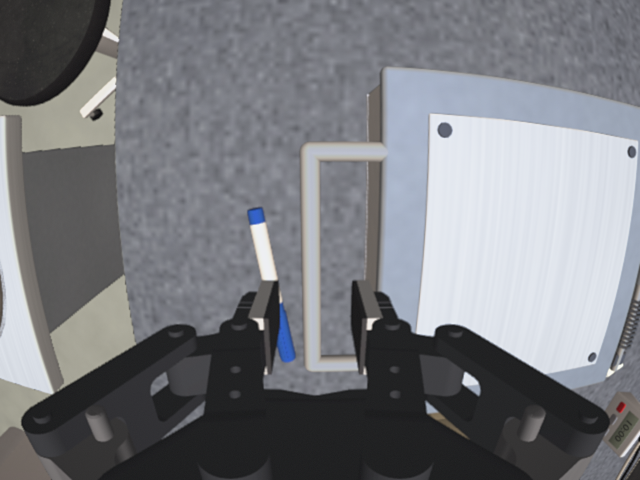

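The bar sits at column 311, between pads at 272 and 357, so it is well centred. Descending and gripping.

```bash
python3 -m creep '[[[-0.1,0,2,0,0,0,0.35],[-0.1,0,4,0,0,0,0.35],[-0.1,0,5.5,0,0,0,0.35],[-0.1,0,5.7,0,0,0,0.35],[-0.1,0,5.7,0,0,0,0.35]]]' 25
```

```text
t: 15.68
eef_pos: [0.4542, 0.056, 0.0794]
tool_rot: [-0.0, 1.0, 0.017, 0.0]
contact_force: [1.1, -0.3, 0.7]
gripper_width: 0.353
```

```bash
python3 -m creep '[[[0,0,0,0,0,0,0.0],[0,0,0,0,0,0,0],[0,0,0,0,0,0,0],[0,0,0,0,0,0,0]]]' 25
python3 -c "
from f import *
show(); im,d=bot.read_camera('wrist'); cv2.imwrite('pics/w10.png',im)"
```

```text
t: 16.18
eef_pos: [0.4528, 0.0559, 0.0792]
tool_rot: [0.0, 1.0, 0.018, -0.001]
contact_force: [-4.3, 0.1, 5.3]
gripper_width: 0.106
t 16.18 p [0.4528 0.0559 0.0792] x [ 0.999  0.035 -0.001] z [-0.001 -0.001 -1.   ] F [-4.3  0.1  5.3] w 0.106
```

View pics/w10.png

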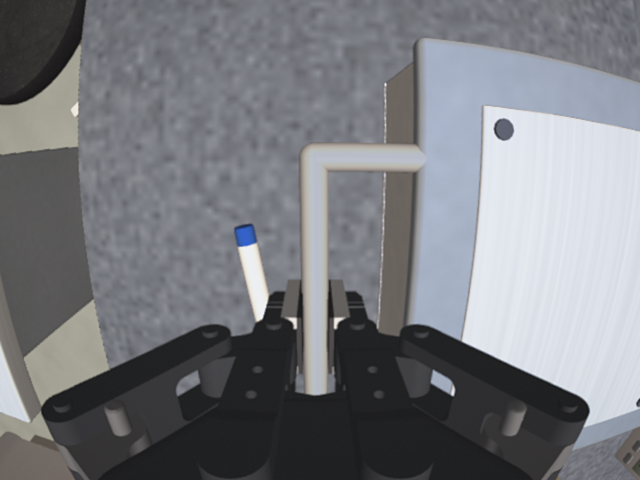

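The pads close on the bar (opening 0.106, about 9 mm). Raising along the arc.

```bash
python3 -m creep '[[[0.03,0,-1.2,0,0,0,0],[0.12,0,-2.4,0,0,0,0],[0.27,0,-3.6,0,0,0,0],[0.48,0,-4.8,0,0,0,0],[0.75,0,-6,0,0,0,0],[1.08,0,-7.1,0,0,0,0],[1.47,0,-8.3,0,0,0,0],[1.9,0,-9.4,0,0,0,0],[1.9,0,-9.4,0,0,0,0]]]' 25
python3 -c "
from f import *
show(); im,d=bot.read_camera('scene'); cv2.imwrite('pics/s11.png',cv2.resize(im[160:330,230:440],None,fx=3.5,fy=3.5,interpolation=cv2.INTER_CUBIC)); im,d=bot.read_camera('wrist'); cv2.imwrite('pics/w11.png',im)"
```

```text
t: 17.35
eef_pos: [0.4712, 0.0567, 0.1738]
tool_rot: [0.0, 1.0, 0.018, -0.001]
contact_force: [-7.8, 2.3, 0.7]
gripper_width: 0.103
t 17.35 p [0.4712 0.0567 0.1738] x [ 0.999  0.035 -0.003] z [-0.003 -0.001 -1.   ] F [-7.8  2.3  0.7] w 0.103
```

View pics/s11.png

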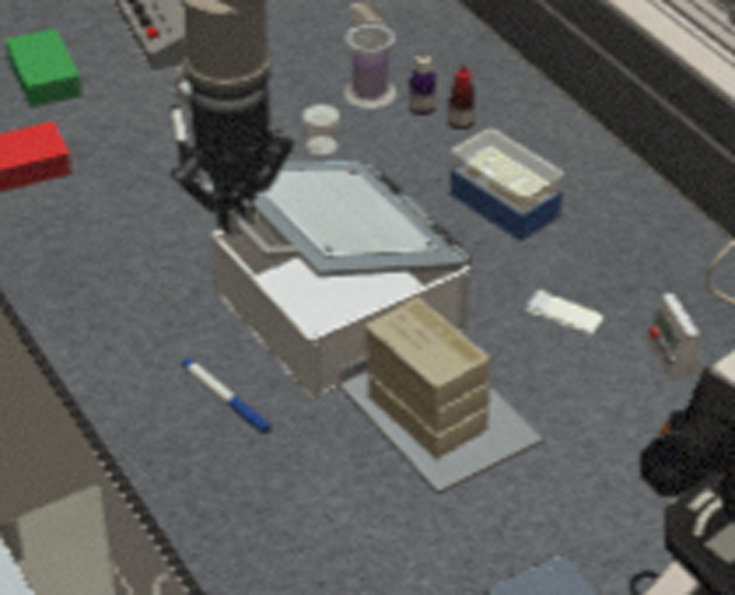

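View pics/w11.png

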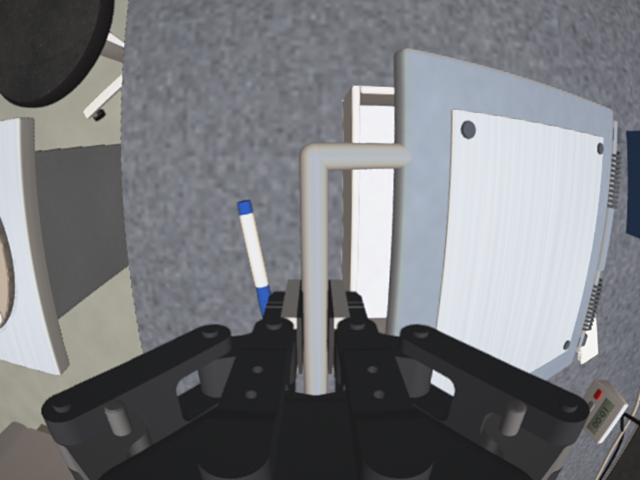

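The cover is open by about 0.40 rad and following the arc, and the column is undisturbed. Continuing.

```bash
python3 -m creep '[[[0.3,0,-1.1,0,0,0,0],[0.85,0,-2.15,0,0,0,0],[1.4,0,-3.2,0,0,0,0],[2.1,0,-4.2,0,0,0,0],[2.75,0,-5.2,0,0,0,0],[3.5,0,-6.1,0,0,0,0],[4.3,0,-7,0,0,0,0],[5.15,0,-7.9,0,0,0,0],[5.15,0,-7.9,0,0,0,0]]]' 25
python3 -c "
from f import *
show(); im,d=bot.read_camera('scene'); cv2.imwrite('pics/s12.png',cv2.resize(im[130:330,220:440],None,fx=3,fy=3,interpolation=cv2.INTER_CUBIC)); im,d=bot.read_camera('wrist'); cv2.imwrite('pics/w12.png',im)"
```

```text
t: 18.58
eef_pos: [0.5242, 0.0589, 0.2544]
tool_rot: [0.0, 1.0, 0.017, -0.0]
contact_force: [-10.5, 1.6, 8.8]
gripper_width: 0.103
t 18.57 p [0.5242 0.0589 0.2544] x [ 0.999  0.035 -0.   ] z [-0. -0. -1.] F [-10.5   1.6   8.8] w 0.103
```

View pics/s12.png

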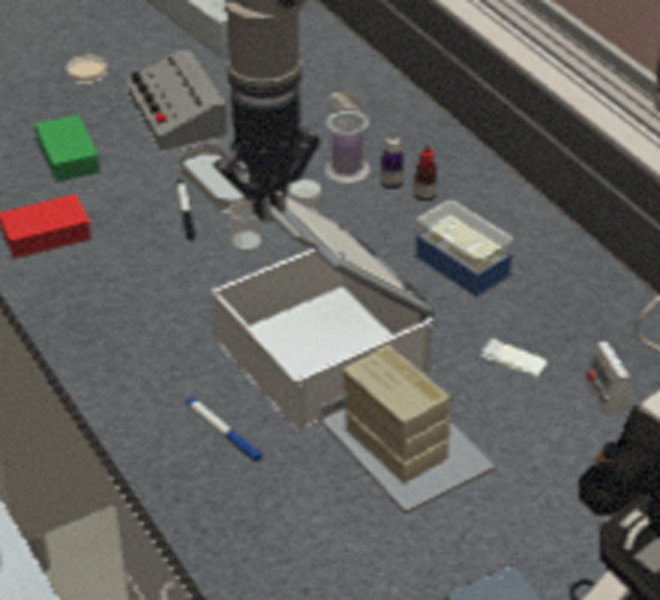

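View pics/w12.png

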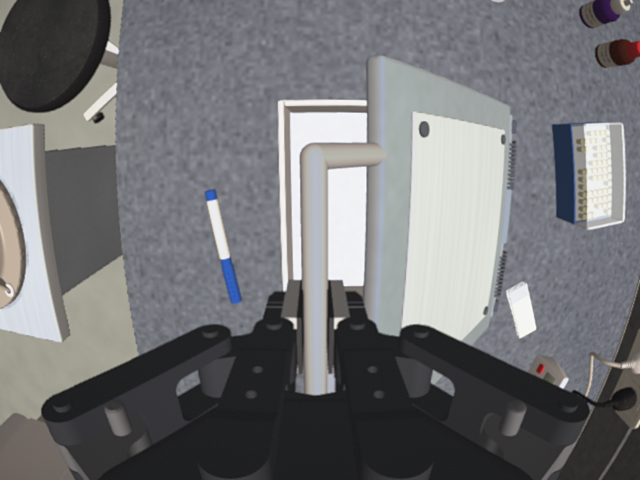

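The cover is at about 0.80 rad. The load on the tool is mostly radial, so I ease outward a little while going past the balance point.

```bash
python3 -m creep '[[[0.2,0,-0.6,0,0,0,0],[0.65,0,-1.0,0,0,0,0],[1.1,0,-1.4,0,0,0,0],[1.6,0,-1.8,0,0,0,0],[2.1,0,-2.15,0,0,0,0],[2.55,0,-2.5,0,0,0,0],[3.15,0,-2.9,0,0,0,0],[3.15,0,-2.9,0,0,0,0],[3.15,0,-2.9,0,0,0,0]]]' 25
python3 -c "
from f import *
show(); im,d=bot.read_camera('scene'); cv2.imwrite('pics/s13.png',cv2.resize(im[130:330,220:440],None,fx=3,fy=3,interpolation=cv2.INTER_CUBIC)); im,d=bot.read_camera('wrist'); cv2.imwrite('pics/w13.png',im)"
```

```text
t: 19.8
eef_pos: [0.5557, 0.0602, 0.2817]
tool_rot: [-0.0, 1.0, 0.018, 0.0]
contact_force: [-2.4, 4.9, 3.3]
gripper_width: 0.103
t 19.8 p [0.5557 0.0602 0.2817] x [0.999 0.036 0.001] z [ 0.001  0.001 -1.   ] F [-2.4  4.9  3.3] w 0.103
```

View pics/s13.png

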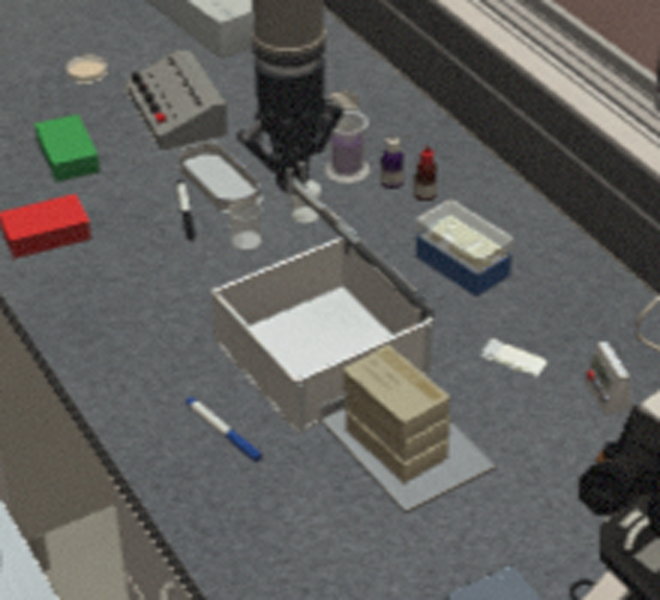

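View pics/w13.png

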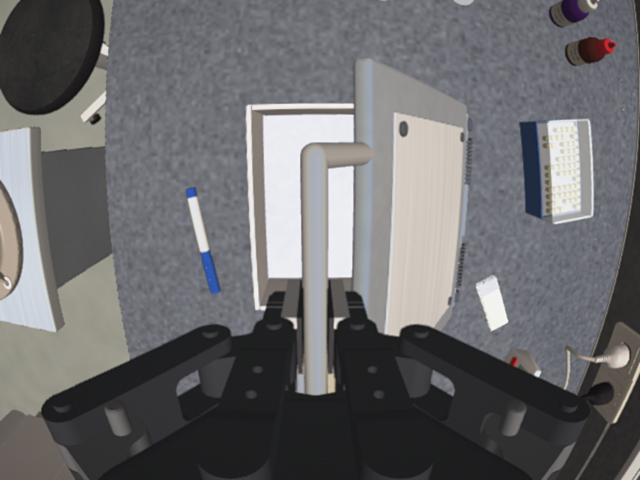

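The cover is past balance, at 0.96 to 0.99 rad by x and by z. I go slightly further for margin, then bring it back to about 0.80.

```bash
python3 -m creep '[[[0.5,0,-0.35,0,0,0,0],[0.5,0,-0.35,0,0,0,0],[0.2,0,-0.1,0,0,0,0],[-0.3,0,0.2,0,0,0,0],[-1.0,0,0.75,0,0,0,0],[-1.6,0,1.15,0,0,0,0],[-2.1,0,1.55,0,0,0,0],[-2.5,0,1.9,0,0,0,0],[-2.9,0,2.3,0,0,0,0],[-3.4,0,2.7,0,0,0,0]]]' 25
python3 -m creep '[[[0,0,0,0,0,0,0],[0,0,0,0,0,0,0],[0,0,0,0,0,0,0],[0,0,0,0,0,0,0]]]'
python3 -c "
from f import *
show(); im,d=bot.read_camera('scene'); cv2.imwrite('pics/s14.png',cv2.resize(im[130:330,220:440],None,fx=3,fy=3,interpolation=cv2.INTER_CUBIC)); im,d=bot.read_camera('wrist'); cv2.imwrite('pics/w14.png',im);np.save('d14.npy',d)"
```

```text
t: 21.15
eef_pos: [0.5225, 0.0586, 0.254]
tool_rot: [-0.0, 1.0, 0.018, 0.001]
contact_force: [4.1, 5.0, -3.9]
gripper_width: 0.105
t: 21.65
eef_pos: [0.5222, 0.0586, 0.2539]
tool_rot: [-0.0, 1.0, 0.018, 0.001]
contact_force: [1.7, 5.4, -2.0]
gripper_width: 0.099
t 21.65 p [0.5222 0.0586 0.2539] x [0.999 0.035 0.001] z [ 0.001  0.001 -1.   ] F [ 1.7  5.4 -2. ] w 0.099
```

View pics/s14.png

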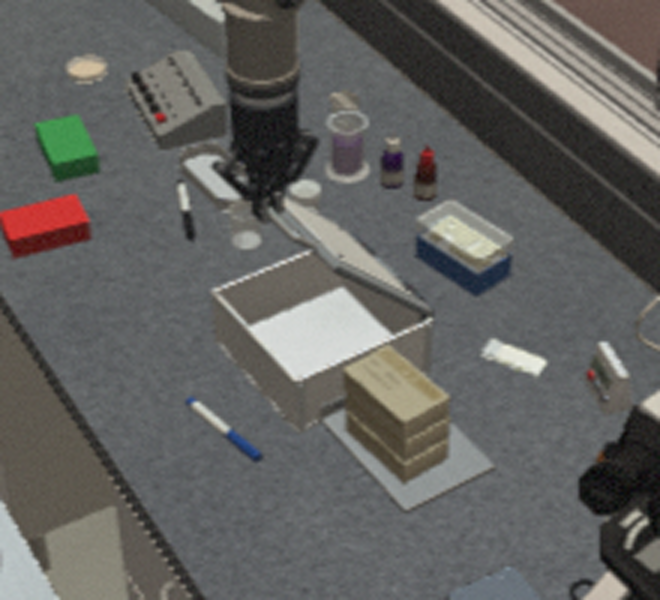

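View pics/w14.png

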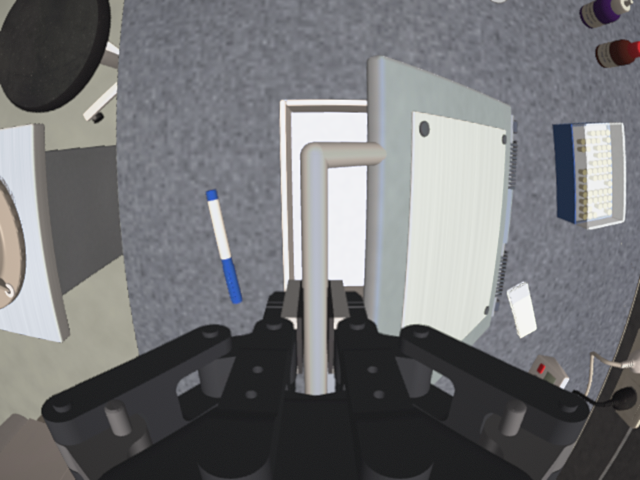

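The cover sits near 0.80 rad and the column is intact. I check the panel angle from depth, plus the column and the bystanders from the top camera.

```bash
python3 -c "
from f import *
from c import tan_rects
d=np.load('d14.npy'); c=bot.calibration('wrist'); K=np.array(c['mtx']);Rm=cv2.Rodrigues(np.array(c['rvec'],float))[0]; t=np.array(c['tvec'],float).ravel()
yy,xx=np.mgrid[150:280:4,425:490:4]; px=np.stack([xx.ravel(),yy.ravel()],1).astype(float); z=d[yy.ravel(),xx.ravel()]; ok=z>0
u=cv2.fisheye.undistortPoints(px[:,None],K,np.zeros(4))[:,0]; P=(np.c_[u,np.ones(len(u))]*z[:,None]-t)@Rm; P=P[ok]
n=np.linalg.svd(P-P.mean(0))[2][2]; n*=np.sign(n[2]); print('n',ok.sum(),np.round(n,3),'panel q',np.arccos(n[2]))
tan_rects('top',[(.589,-.124)],[.110])
from m import DEP,rects
DEP['top']=bot.read_camera('top')[1]
for l,zz in [('marker',.015),('bottle',.07),('beaker',.058),('jar',.048)]: print(l,*rects('top',l,zz)[:1])
show()
"
```

```text
n 559 [0.702 0.03  0.711] panel q 0.7796242188352334
[ 583.3 -121.5] [ 70.2 113.4] short-axis yaw deg 6.7 mean [ 583.3 -121.7]
   z med 0.1091
marker
bottle (0.48, array([420., 168.]), array([ 0.7661, -0.2916,  0.041 ]), array([ 772.4, -302.4]), array([32.1, 47.7]), 25.5)
beaker (0.59, array([220., 212.]), array([0.6297, 0.3201, 0.0571]), array([623.3, 318.5]), array([44.3, 40.8]), 2.5)
jar (0.6, array([218., 181.]), array([0.7217, 0.3264, 0.0469]), array([721.6, 325.6]), array([39.6, 37.2]), 43.0)
t 22.05 p [0.5222 0.0586 0.2539] x [0.999 0.035 0.001] z [ 0.001  0.001 -1.   ] F [ 2.1  5.  -3.2] w 0.102
```

```bash
python3 -c "
from g import *
print(bot.hand_in()); show()"
```

```text
the job is handed in; nothing more can be done
None
the job is handed in; nothing more can be done
```

The column is stacked and released, the cover went past its balance point and came back, and I handed the job in at about t = 22 s while still holding the bar.

- **Column:** Both loose cartons stand on carton_base. In the top and wrist views the column looks square and flat. The top face measured 109 mm above the worktop against 110 mm expected. The centres agree within about 6 mm and the angles within about 1 degree.
- **Cover:** I raised it to about 0.97 to 1.0 rad, going by the tool position, and it stayed well short of the stop. I then brought it back to about 0.78 to 0.80 rad. The depth fit of the panel gave 0.78 and the tool position gave 0.79. The bar is gripped at 25 N and the tool had stopped moving.
- **Other things:** The bottle, beaker and jar measured where they started. In the last check the network missed the marker. The wrist and scene pictures show it still lying in its place.
- **Disagreement:** The top camera and the wrist camera differ by 2 to 4 mm on the carton centres. The top camera's reading of the column's top face includes some of the carton sides, so it is less exact.

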